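# Pour the mould plugs into the steel bin

## Robot

A 7-joint arm with a two-finger parallel gripper is mounted at the origin on the work surface. World frame = base frame: x ahead of the robot, y to its left, z up, the work surface at z = 0. Lengths are in m, angles in rad, forces in N, time in s.
With the tool pointing down it reaches from about 0.4 to 0.85 m from the base axis. Payload 4.5 kg.
Tool frame: the origin (TCP) lies midway between the tips of the shut fingers; the grasp point (between the pads) lies 19 mm behind it; z points along the fingers, y is the line along which they close (so a half turn about z gives the same grasp; the last joint's range is limited). The gripper opens to 88 mm and grips with 3 to 60 N. Pads are 18 mm wide; open, the fingers measure 123 mm over their backs; the gripper's body (75 mm by 187 mm) begins 45 mm behind the grasp point.
Start: joints at [1.311, 0.689, -0.195, 1.565, 0.157, 0.902, -0.215], TCP at [0.181, -0.598, 0.239] pointing down, gripper open.
Joint ranges: [-3.01, 3.01], [-0.46, 2.08], [-1.47, 1.51], [0.13, 2.56], [-1, 4.14], [0.04, 2.09], [-2.66, 2.66]. Speed limits (rad/s): [2.57, 2.57, 3.14, 3.14, 3.14, 3.14, 3.14].

## Interface

Orientations are given as a unit quaternion [x, y, z, w].
In Python, from plant import r gives the robot as it stands.
- The arm moves only by the tool move_arm, never from a script. Its argument "targets" is a list that holds one entry, the list of rows, each a list of 7 numbers: the opening, from 0 (shut) to 1 (fully open), then the shift along the tool's x, y, z in mm, then the turn, a rotation vector about the tool's x, y, z in degrees. In form: [[[claw, dx, dy, dz, ax, ay, az], ...]]. A call has 1 to 10 rows; each row is the pose to reach, as a shift and turn from the pose commanded when the call began, along the tool's axes at that moment; what a row does not reach only later rows make up. A row lasts 1/8 s, in which the tool goes at most 62.5 mm and 10.7 degrees, less where a joint would pass 70% of its speed; a pose out of reach is approached as far as the arm can. A call with a gripper value outside its range is refused whole. The fingers move at their own pace and stop on an object; "newtons" is the grip in N (left out, the last holds). Time passes only in rows, so rows that repeat a pose let the fingers close. It gives the time, the measured TCP pose, the force, the opening and the grip force at its end, in the units of the state.
- r.get_state(): the state, without advancing time (a new reading comes with each control period).
- r.snapshot(name): name is "side" or "top"; returns the picture (420x560x3 uint8, red, green, blue); there is no depth.
- r.camera_info(name): a dict with "fx", "fy", "cx", "cy" (pixels), "k1" (the pictures are not rectified: a ray, as slopes to the right and down, at radius r is drawn at 1 + k1 r^2 times it, then the intrinsics apply), "R" (3x3) and "t" (3): a world point X has camera coordinates R X + t. Camera axes: x right, y down, z forward; pixel columns grow to the right and rows downward; lengths in m; the calibration is good to about 2 mm. A picture is of the moment at which its call begins. camera_info takes no time and is no camera call.
- r.finish_job(): hands the job in; it is judged then, once.
The state is a dict: "clock": time; "q": joint angles; "qd": joint speeds; "joint_torque": joint torques, N m; "tool_pos": TCP position; "eef_rot": TCP orientation; "contact_force": force on the tool from outside, world axes, zero at the start; "moment": the same for the moment, N m; "opening": opening from 0.0 (shut) to 1.0 (fully open); "finger_force": force on a finger pad.
Only numpy, scipy, OpenCV 4.12 (cv2) and the standard library are available. Lean on these libraries where they do the work, as an engineer would, in place of code of your own. Each camera call takes 0.05 s, during which the arm holds its last target. There are 200 camera calls.

## Task

Pick up the white tumbler and pour all seven wooden plugs from it into the steel bin, leaving none on the bench. Then stand the empty tumbler upright in the middle of the round cork mat. Leave the mould board, the jar and the gauge block where they are.

Things in the scene. Friction and masses are not known exactly. Their poses are not given: they have to be found in the camera images.
- cup: White plastic tumbler, open at the top, without a handle, slightly tapered: outside diameter 60 mm at the foot and 68 mm at the rim, 90 mm tall, wall 3 mm, inner floor 5 mm above its underside; 80 to 170 g empty. Origin at the centre of its underside, z along its axis out of the mouth. Starts upright on the bench with the seven plugs inside; they fill it to 77 mm above its underside at most.
- cup_rim (a point): Centre of the tumbler's mouth, 90 mm from the origin along its axis.
- bin: Open-topped steel trough fixed to the bench, empty at the start: outside 150 mm along its x, 136 mm along its y, 75 mm tall, walls 4 mm. Its end walls are upright; its long side walls lean in by 45 degrees below 33 mm height to a floor 70 mm wide. Origin at the centre of its underside, z up.
- bin_floor (a point): Centre of the bin's inner floor, 4 mm above the bench; axes as the bin's.
- mat: Round cork mat fixed to the bench, 110 mm across, 5 mm thick. Origin at the centre of its underside, so its top is at z = 5 mm.
- mould: Bystander: wooden cigar mould board, 90 x 220 mm, 35 mm tall, five dark brown cigars across it. Origin at the centre of its underside.
- jar: Bystander: glass jar with green cap, 70 mm across, 100 mm tall. Origin at the centre of its underside.
- gauge: Bystander: pale wooden cutting gauge block with a dark steel blade on top, 50 x 130 mm, 41 mm tall. Origin at the centre of its underside.
- plug0_center (a point): Centre of one of seven alike wooden plugs: brown cylinder, 23 mm across and 24 mm long, 11 g, lacquered and smooth, loose in the tumbler: it slides down the tumbler's wall only where that slopes by more than about 25 degrees, so tip the mouth well below level, some 115 to 120 degrees from upright.
- plug1_center (a point): Centre of another such plug.
- plug2_center (a point): Centre of another such plug.
- plug3_center (a point): Centre of another such plug.
- plug4_center (a point): Centre of another such plug.
- plug5_center (a point): Centre of another such plug.
- plug6_center (a point): Centre of another such plug.
Not all that is in view belongs to the job. Of the things shaped like the cup, the white one is meant. What is shaped like the part that bears plug6_center but black is not meant.

How it is judged:
By the outcome, as a careful person would: the job done as asked, in the order asked, and still so for the second after the job is handed in, with the robot touching nothing.
It also fails if it takes over 64 s, if anything falls off the work surface, if the arm or the gripper's body presses on something with over 40 N, if the wrist force passes 120 N, or if a joint passes its speed limit or range.

## Working session

There is one attempt and no reset: what is moved stays moved. The work goes in short steps, Python scripts to look and compute and a tool call to move; the robot and the scene stay as the last step left them, time stands still between calls to the robot, and variables do not carry over. Pictures are saved under pics/ and viewed, at most 10 in all, crops included, and the job is handed in when it is done.

Besides the shell and the picture viewer there is one more tool, called after "Call:" as name(argument=value, ...) on one line, values as JSON. move_arm: Moves the arm, as the interface text tells. Its arguments: {"type":"object","properties":{"targets":{"type":"array","items":{"type":"array","items":{"type":"array","items":{"type":"number"}}}},"newtons":{"type":"number"}},"required":["targets"]}

```bash
mkdir -p pics; python3 - <<'E'
from plant import r
import cv2
for n in("side","top"):
    cv2.imwrite(f"pics/{n}0.png",r.snapshot(n)[:,:,::-1]); print(n,r.camera_info(n))
s=r.get_state();print(s)
E
ls
```

```text
side {'fx': 499.6588473064238, 'fy': 499.6588473064238, 'cx': 278.3612958303108, 'cy': 214.6094217742587, 'k1': -0.18349242868400215, 'R': array([[ 0.94863264, -0.31615684, -0.01187316],
       [-0.22179815, -0.63780913, -0.73756701],
       [ 0.22561405,  0.70231358, -0.67516956]]), 't': array([-0.53669663,  0.21171053,  0.87046408])}
top {'fx': 480.67956068007794, 'fy': 480.67956068007794, 'cx': 286.7098789022462, 'cy': 215.81424003902384, 'k1': -0.17118928780981457, 'R': array([[-0.01733739, -0.99980906,  0.00901441],
       [-0.9879003 ,  0.01573979, -0.15428951],
       [ 0.15411816, -0.01158031, -0.98798456]]), 't': array([0.01783444, 0.57462495, 0.87912491])}
{'clock': 0.1, 'q': array([ 1.31076784,  0.68990312, -0.19452116,  1.56621431,  0.15730068,
        0.90248676, -0.21506614]), 'qd': array([-0.00060957,  0.00058262, -0.0002672 , -0.0025785 ,  0.00086606,
        0.00033358,  0.0001483 ]), 'joint_torque': array([-3.13067118e-03, -5.28497601e+01, -1.27153002e+00, -1.53837830e+01,
       -5.25842328e-02,  2.02097683e-03,  6.51181244e-05]), 'tool_pos': array([ 0.18081182, -0.59769745,  0.23799523]), 'eef_rot': array([ 9.89219249e-01,  1.46439819e-01, -1.75234969e-04, -7.91279903e-04]), 'contact_force': array([ 0.00267203,  0.56829915, -0.07163334]), 'moment': array([-0.05838349, -0.01921247, -0.00358088]), 'finger_force': 0.0, 'opening': 0.9982550503669096}
pics
```

View pics/side0.png

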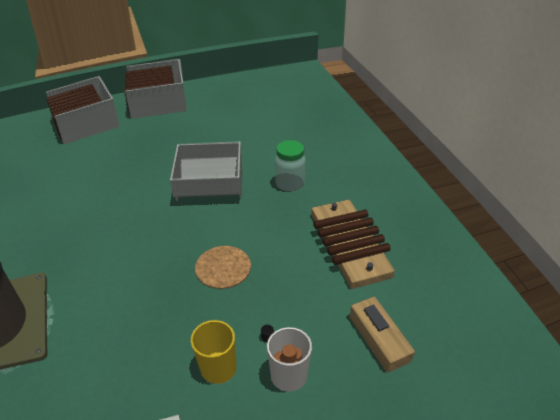

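View pics/top0.png

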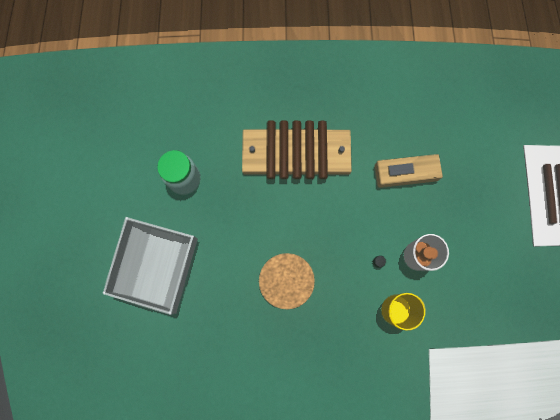

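The side view shows the white tumbler at (289,358), the yellow one at (215,352), the black plug at (267,332), the mat at (223,267), the bin at (208,170), the jar at (290,165), the mould at (352,243) and the gauge at (381,333). In the top view, these could be taken for the tumbler: white at (431,253) with brown plugs, and yellow at (404,312). The black plug at (380,262) is a decoy, as are the white sheets at the right. I choose the white tumbler at (431,253).

```bash
cat > h.py <<'E'
import numpy as np,cv2
from plant import r
def ray(cam,px):
    c=r.camera_info(cam);K=np.array([[c['fx'],0,c['cx']],[0,c['fy'],c['cy']],[0,0,1]])
    u=cv2.undistortPoints(np.array(px,float).reshape(-1,1,2),K,np.array([c['k1'],0,0,0,0]))[:,0]
    R=np.array(c['R']);d=np.c_[u,np.ones(len(u))]@R
    return -R.T@np.array(c['t']),d
def plane(cam,px,z):
    o,d=ray(cam,px);return o+d*((z-o[2])/d[:,2])[:,None]
def proj(cam,X):
    c=r.camera_info(cam);P=np.atleast_2d(X)@np.array(c['R']).T+c['t'];s=P[:,:2]/P[:,2:]
    s=s*(1+c['k1']*(s**2).sum(1,keepdims=True));return s*[c['fx'],c['fy']]+[c['cx'],c['cy']]
def circ(P):
    A=np.c_[2*P[:,:2],np.ones(len(P))];s=np.linalg.lstsq(A,(P[:,:2]**2).sum(1),rcond=None)[0]
    return s[:2],np.sqrt(s[2]+s[0]**2+s[1]**2)
def big(m):
    cs,_=cv2.findContours(m.astype(np.uint8),cv2.RETR_EXTERNAL,cv2.CHAIN_APPROX_NONE)
    return max(cs,key=cv2.contourArea)[:,0]
def win(m,x0,x1,y0,y1):
    o=np.zeros_like(m);o[y0:y1,x0:x1]=m[y0:y1,x0:x1];return o
E
python3 - <<'E'
from h import *
T=cv2.imread('pics/top0.png');S=cv2.imread('pics/side0.png')
ht,hs=[cv2.cvtColor(i,cv2.COLOR_BGR2HSV) for i in(T,S)]
for n,h,w in(("top",ht,(255,320,250,312)),("side",hs,(190,256,243,290))):
    m=win((h[...,0]<25)&(h[...,1]>80)&(h[...,2]>60),*w);c=big(m);print("mat",n,circ(plane(n,c,.005)))
# cup rim: outer top view
m=win((ht[...,1]<60)&(ht[...,2]>120),395,460,225,285);c=big(m);h=cv2.convexHull(c)[:,0]
print("cuphull",h.min(0),h.max(0));P=plane("top",h,.09);print(circ(P))
cc,R=circ(P)
for _ in range(5):
    d=abs(np.hypot(*(P[:,:2]-cc).T)-.034);k=d<.003;cc,R=circ(P[k]) if k.sum()>5 else (cc,R)
print(cc,R,k.sum(),len(P))
m=win((hs[...,1]<60)&(hs[...,2]>120),255,325,320,395);c=big(m);h=cv2.convexHull(c)[:,0];h=h[h[:,1]<350]
print("side rim",circ(plane("side",h,.09)))
# bin
for n,h,w in(("top",ht,(90,205,205,325)),("side",hs,(165,250,135,205))):
    m=win(h[...,1]<70,*w);c=big(m);hh=cv2.convexHull(c);q=cv2.approxPolyDP(hh,5,True)[:,0]
    print("bin",n,q.tolist(),plane(n,q,.075).round(4).tolist())
m=win((ht[...,0]>50)&(ht[...,0]<70)&(ht[...,1]>180)&(ht[...,2]>110),150,200,140,190);print("jar",circ(plane("top",big(m),.1)))
m=win((ht[...,2]<30),365,395,245,280);print("black",plane("top",big(m).mean(0),.012))
m=win((ht[...,0]>20)&(ht[...,0]<33)&(ht[...,1]>150),370,435,285,345);print("yellow",circ(plane("top",cv2.convexHull(big(m))[:,0],.09)))
m=win((ht[...,0]<25)&(ht[...,1]>60)&(ht[...,2]>90),365,450,140,200);print("gauge",cv2.boxPoints(cv2.minAreaRect(big(m))).tolist(),plane("top",cv2.boxPoints(cv2.minAreaRect(big(m))),.03).round(3).tolist())
cv2.imwrite('pics/crop.png',np.hstack([cv2.resize(T[215:345,360:470],None,fx=3.5,fy=4),cv2.resize(S[310:400,180:330],None,fx=2.7,fy=520/90)]))
E
```

```text
mat top (array([0.45171023, 0.01099526]), np.float64(0.05371612136732087))
mat side (array([0.45381342, 0.01054016]), np.float64(0.054261546353343175))
cuphull [413 234] [448 270]
(array([ 0.49667703, -0.25492689]), np.float64(0.034112700376410926))
[ 0.49667703 -0.25492689] 0.034112700376410926 25 25
side rim (array([ 0.49903825, -0.25470234]), np.float64(0.0343846274037119))
bin top [[125, 217], [197, 239], [176, 313], [103, 293]] [[0.5727, 0.3141, 0.075], [0.5293, 0.1755, 0.075], [0.3937, 0.2139, 0.075], [0.4301, 0.3533, 0.075]]
bin side [[240, 142], [240, 198], [173, 197], [177, 144]] [[0.5758, 0.3127, 0.075], [0.5229, 0.1166, 0.075], [0.3922, 0.1659, 0.075], [0.4329, 0.3564, 0.075]]
jar (array([0.67050247, 0.22722756]), np.float64(0.0017984457577242766))Traceback (most recent call last):
  File "<stdin>", line 20, in <module>
  File "h.py", line 18, in big
    return max(cs,key=cv2.contourArea)[:,0]
           ~~~^^^^^^^^^^^^^^^^^^^^^^^^
ValueError: max() iterable argument is empty
```

```bash
cat >> h.py <<'E'
from scipy.spatial.transform import Rotation as Ro
def des(a,p,xs,roll=0):
    "tool z at azimuth a, pitched p below level, y level, x up (xs=1) or down (-1), then roll deg about tool z"
    a,p=np.radians([a,p]);z=np.array([np.cos(a)*np.cos(p),np.sin(a)*np.cos(p),-np.sin(p)])
    x=xs*np.array([np.cos(a)*np.sin(p),np.sin(a)*np.sin(p),np.cos(p)])
    return Ro.from_matrix(np.c_[x,np.cross(z,x),z])*Ro.from_euler('z',roll,degrees=True)
def rel(pos0,R0,pos,R):
    return (R0.inv().apply(np.array(pos)-pos0)*1000).round(1),np.degrees((R0.inv()*R).as_rotvec()).round(1)
def now():
    s=r.get_state();return s,np.array(s['tool_pos']),Ro.from_quat(s['eef_rot'])
E
python3 - <<'E'
from h import *
T=cv2.imread('pics/top0.png');S=cv2.imread('pics/side0.png')
ht,hs=[cv2.cvtColor(i,cv2.COLOR_BGR2HSV) for i in(T,S)]
cv2.imwrite('pics/crop.png',np.hstack([cv2.resize(T[215:345,360:470],None,fx=3.5,fy=4),cv2.resize(S[310:400,180:330],None,fx=2.7,fy=520/90)]))
print("black",plane("top",[[380,262]],.012),plane("side",[[267,333]],.012));print("jar",plane("top",[[174,167]],.1))
m=win((ht[...,0]>20)&(ht[...,0]<33)&(ht[...,1]>150),370,435,285,345);print("yellow",circ(plane("top",cv2.convexHull(big(m))[:,0],.09)))
print("gauge",plane("top",[[377,160],[440,155],[442,180],[379,187]],.03).round(3).tolist())
s,p,R=now()
for a in(30,60):
  for xs in(1,-1): print(a,xs,rel(p,R,p,des(a,12,xs)))
E
```

```text
black [[ 0.48443151 -0.17520007  0.012     ]] [[ 0.48808482 -0.17157801  0.012     ]]
jar [[0.66096137 0.21597467 0.1       ]]
yellow (array([ 0.39169379, -0.19952755]), np.float64(0.0370673810256258))
gauge [[0.688, -0.175, 0.03], [0.698, -0.307, 0.03], [0.645, -0.307, 0.03], [0.632, -0.176, 0.03]]
30 1 (array([0., 0., 0.]), array([  8.9,  77.6, -11.1]))
30 -1 (array([0., 0., 0.]), array([106.5, -12.2, 131.6]))
60 1 (array([0., 0., 0.]), array([ 29.2,  74. , -36.2]))
60 -1 (array([0., 0., 0.]), array([ 89.6, -35.4, 110.7]))
```

View pics/crop.png

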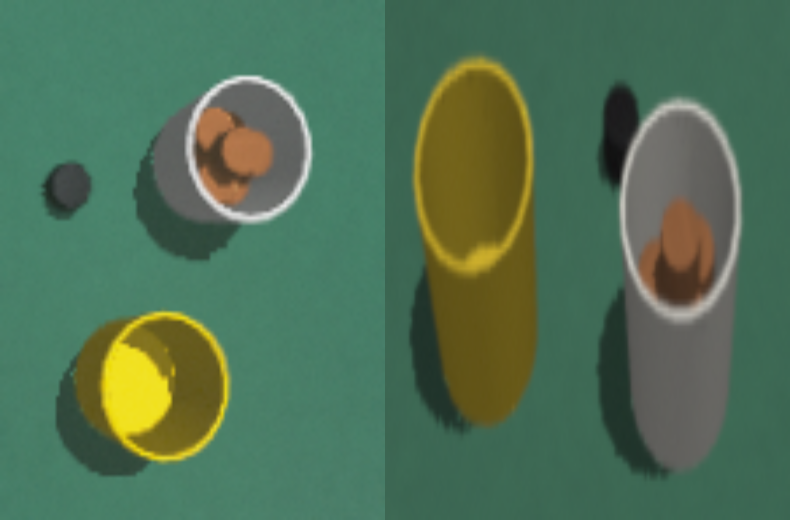

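The crop shows the white tumbler with brown plugs at (431,253). The yellow tumbler is empty and the black plug lies apart, so the choice holds. I'll approach level, heading azimuth ~60°, to keep clear of the yellow tumbler.

Call:
move_arm(targets=[[[1,0,0,-60,29.2,74,-36.2],[1,0,0,-60,29.2,74,-36.2],[1,0,0,-60,29.2,74,-36.2],[1,0,0,-60,29.2,74,-36.2],[1,0,0,-60,29.2,74,-36.2],[1,0,0,-60,29.2,74,-36.2],[1,0,0,-60,29.2,74,-36.2],[1,0,0,-60,29.2,74,-36.2],[1,0,0,-60,29.2,74,-36.2],[1,0,0,-60,29.2,74,-36.2]]])

```text
clock: 1.35
tool_pos: [0.1855, -0.5794, 0.2942]
eef_rot: [0.676, 0.384, 0.549, -0.308]
contact_force: [-0.2, -0.3, 0.2]
opening: 0.999
finger_force: 0.0
```

```bash
python3 - <<'E'
from h import *
s,p,R=now();print(s['clock'],s['q'].round(2),p,R.as_matrix().round(2))
d=des(60,12,1);z=d.as_matrix()[:,2]
c=np.array([.498,-.255,0])
g=np.array([.498,-.255,.052])+.019*z
for b in(.15,.0):
  print(b,g-b*z,rel(p,R,g-b*z+[0,0,.0],d))
E
```

```text
1.35 [ 1.75  1.41 -1.15  0.7  -0.1   2.09  0.3 ] [ 0.18547417 -0.57935424  0.29415215] [[ 0.1   0.86  0.5 ]
 [ 0.18 -0.52  0.84]
 [ 0.98  0.01 -0.21]]
0.15 [ 0.43393133 -0.36597019  0.07923643] (array([-145.9,  101.8,  349. ]), array([1.1, 0. , 0.1]))
0.0 [ 0.5072924  -0.23890509  0.04804968] (array([-145.8,   99.1,  499. ]), array([1.1, 0. , 0.1]))
```

Call:
move_arm(targets=[[[1,-10,34,107,0,0,0],[1,-20,68,214,0,0,0],[1,-30,102,320,1,0,0],[1,-30,102,320,1,0,0],[1,-30,102,320,1,0,0],[1,-30,102,320,1,0,0],[1,-30,102,320,1,0,0],[1,-30,102,320,1,0,0]]])

```text
clock: 2.35
tool_pos: [0.4305, -0.3717, 0.1986]
eef_rot: [0.676, 0.389, 0.542, -0.312]
contact_force: [-0.1, -0.7, 0.1]
opening: 0.998
finger_force: 0.0
```

```bash
python3 - <<'E'
from h import *
s,p,R=now();print(s['clock'],s['q'].round(2),p,R.as_matrix().round(2),s['contact_force'])
cv2.imwrite('pics/side1.png',r.snapshot('side')[:,:,::-1])
E
```

```text
2.35 [ 1.59  1.44 -1.17  1.39 -0.09  1.26  0.32] [ 0.43046813 -0.37171003  0.19863607] [[ 0.11  0.86  0.49]
 [ 0.19 -0.5   0.84]
 [ 0.98  0.   -0.22]] [-0.11313033 -0.74656024  0.10511212]
```

View pics/side1.png

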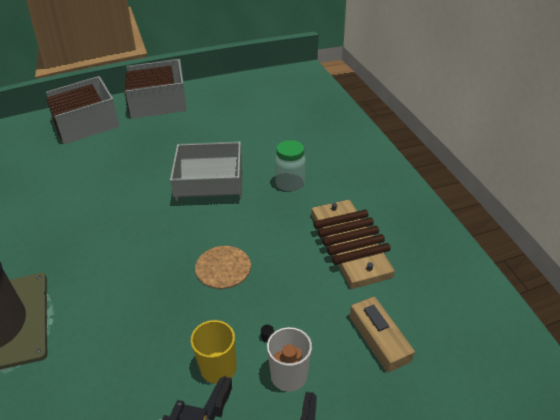

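The side view shows the open fingers at (222,390) and (308,405), heading for the white tumbler at (289,358). The arm reaches this pose well.

```bash
python3 - <<'E'
from h import *
s,p,R=now()
d=des(66,12,1);z=d.as_matrix()[:,2];h=np.array([z[0],z[1],0])/np.hypot(z[0],z[1])
g=np.array([.498,-.255,.056])+.019*z
for b in(.15,.0):
  print(b,g-b*h,rel(p,R,g-b*h,d),rel(g-.15*h,d,g-b*h,d))
E
```

```text
0.15 [ 0.44454862 -0.37505375  0.05204968] (array([-142.3,   13.7,   36.2]), array([ 6.1,  0.5, -1.3])) (array([0., 0., 0.]), array([0., 0., 0.]))
0.0 [ 0.50555912 -0.23802194  0.05204968] (array([-109.9,   -2.5,  181.8]), array([ 6.1,  0.5, -1.3])) (array([ 31.2,  -0. , 146.7]), array([0., 0., 0.]))
```

Call:
move_arm(targets=[[[1,-50,5,12,3,0,0],[1,-95,10,24,6,0.5,-1.3],[1,-120,14,30,6,0.5,-1.3],[1,-142,14,36,6,0.5,-1.3],[1,-142,14,36,6,0.5,-1.3],[1,-142,14,36,6,0.5,-1.3]]])

```text
clock: 3.15
tool_pos: [0.4457, -0.3736, 0.0541]
eef_rot: [0.65, 0.424, 0.529, -0.343]
contact_force: [0.0, -0.5, 0.0]
opening: 1.005
finger_force: 0.0
```

```bash
python3 - <<'E'
from h import *
s,p,R=now();print(s['q'].round(2),p,s['contact_force'])
d=des(66,12,1);z=d.as_matrix()[:,2]
g=np.array([.498,-.255,.056])+.019*z
print(rel(p,R,g,d))
cv2.imwrite('pics/side2.png',r.snapshot('side')[:,:,::-1])
E
```

```text
[ 1.47  1.66 -1.1   1.13  0.02  1.42  0.45] [ 0.44573297 -0.37360544  0.05410685] [ 0.03565462 -0.52921129  0.01241192]
(array([ 28.5,  -0.3, 145.5]), array([-0. , -0.1,  0.2]))
```

View pics/side2.png

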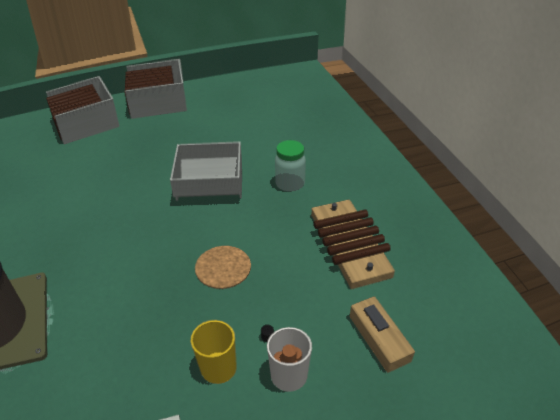

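The side view shows nothing disturbed. The gripper is below the frame and the cup is still at (289,358). Next I advance slowly and grip.

Call:
move_arm(targets=[[[1,6,0,30,0,0,0],[1,12,0,60,0,0,0],[1,18,0,90,0,0,0],[1,22,0,115,0,0,0],[1,26,0,133,0,0,0],[1,28,0,145,0,0,0],[1,28,0,145,0,0,0],[1,28,0,145,0,0,0]]])

```text
clock: 4.2
tool_pos: [0.5056, -0.2389, 0.0502]
eef_rot: [0.651, 0.424, 0.528, -0.343]
contact_force: [0.8, -0.3, 0.0]
opening: 1.001
finger_force: 0.0
```

```bash
python3 - <<'E'
from h import *
s,p,R=now();print(s['q'].round(2),p,s['contact_force'])
cv2.imwrite('pics/m1.png',np.hstack([cv2.resize(r.snapshot('side')[270:420,150:350,::-1],(400,300)),cv2.resize(r.snapshot('top')[200:350,340:540,::-1],(400,300))]))
E
```

```text
[ 1.4   1.66 -1.12  1.44  0.02  1.03  0.41] [ 0.50559622 -0.23885423  0.05017218] [ 0.84738992 -0.29887447  0.02515971]
```

View pics/m1.png

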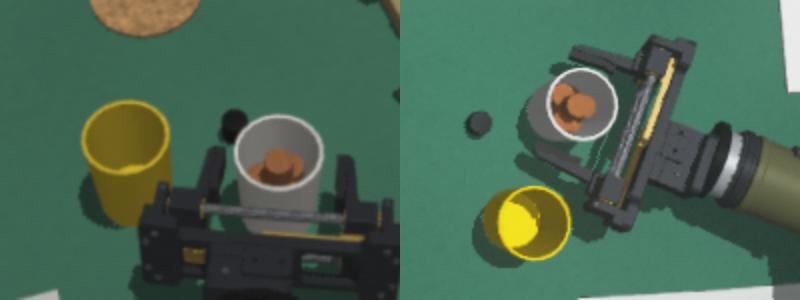

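The crop shows the fingers either side of the white tumbler (rim at about (431,253)), clear of the yellow one and the black plug. Close, then lift.

Call:
move_arm(targets=[[[0,0,0,0,0,0,0],[0,0,0,0,0,0,0],[0,0,0,0,0,0,0],[0,0,0,0,0,0,0],[0,0,0,0,0,0,0],[0,0,0,0,0,0,0],[0,0,0,0,0,0,0],[0,0,0,0,0,0,0]]], newtons=30)

```text
clock: 5.3
tool_pos: [0.5055, -0.2377, 0.0502]
eef_rot: [0.651, 0.424, 0.528, -0.343]
contact_force: [-0.0, -0.3, 0.2]
opening: 0.715
finger_force: 29.6
```

Call:
move_arm(targets=[[[0,5,0,-1,0,0,0],[0,20,0,-4,0,0,0],[0,45,0,-10,0,0,0],[0,80,0,-17,0,0,0],[0,115,0,-24,0,0,0],[0,145,0,-31,0,0,0],[0,166,0,-35,0,0,0],[0,176,0,-37,0,0,0],[0,176,0,-37,0,0,0]]])

```text
clock: 6.42
tool_pos: [0.5053, -0.2376, 0.2302]
eef_rot: [0.651, 0.424, 0.528, -0.343]
contact_force: [0.1, -0.8, -3.2]
opening: 0.719
finger_force: 29.7
```

```bash
python3 - <<'E'
from h import *
s,p,R=now();print(s['clock'],s['q'].round(2),p,s['contact_force'],s['opening'],s['finger_force'])
for a in(66,45,30): 
  for P in((.40,-.05,.25),(.42,.1,.25),(.45,.2,.25)): print(a,P,rel(p,R,P,des(a,12,1)))
E
```

```text
6.425 [ 1.43  1.42 -1.24  1.57 -0.11  1.03  0.26] [ 0.50526247 -0.23761089  0.23019555] [ 0.12769572 -0.7638105  -3.23899178] 0.7190177701303484 29.71530826533126
66 (0.4, -0.05, 0.25) (array([  46.3, -172.1,  122.1]), array([-0.1, -0.1,  0.1]))
66 (0.42, 0.1, 0.25) (array([  76.4, -214.5,  264.2]), array([-0.1, -0.1,  0.1]))
66 (0.45, 0.2, 0.25) (array([  97.8, -227.5,  365.6]), array([-0.1, -0.1,  0.1]))
45 (0.4, -0.05, 0.25) (array([  46.3, -172.1,  122.1]), array([-20.7,  -0.1,   4.5]))
45 (0.42, 0.1, 0.25) (array([  76.4, -214.5,  264.2]), array([-20.7,  -0.1,   4.5]))
45 (0.45, 0.2, 0.25) (array([  97.8, -227.5,  365.6]), array([-20.7,  -0.1,   4.5]))
30 (0.4, -0.05, 0.25) (array([  46.3, -172.1,  122.1]), array([-35.3,  -0.1,   7.6]))
30 (0.42, 0.1, 0.25) (array([  76.4, -214.5,  264.2]), array([-35.3,  -0.1,   7.6]))
30 (0.45, 0.2, 0.25) (array([  97.8, -227.5,  365.6]), array([-35.3,  -0.1,   7.6]))
```

```bash
python3 - <<'E'
from h import *
s,p,R=now()
d=des(75,12,1);z=d.as_matrix()[:,2]
g=np.array([.439,.275,.235])+.019*z
print(rel(p,R,g,d)); m=(p+g)/2; print(rel(p,R,m,des(70,12,1)), rel(m,des(70,12,1),g,d))
E
```

```text
(array([  96.3, -270.7,  450.2]), array([ 8.7, -0.1, -1.7]))
(array([  48.2, -135.4,  225.1]), array([ 3.8, -0.1, -0.7])) (array([  50.1, -119.6,  233.5]), array([ 4.9,  0. , -1. ]))
```

Call:
move_arm(targets=[[[0,4,-10,17,0,0,0],[0,10,-28,46,1,0,0],[0,18,-50,83,1.5,0,0],[0,26,-72,120,2,0,0],[0,34,-94,157,3,0,-0.5],[0,42,-116,194,3.5,0,-0.7],[0,48,-135,225,3.8,0,-0.7]]])

```text
clock: 7.3
tool_pos: [0.4743, 0.0288, 0.2296]
eef_rot: [0.636, 0.445, 0.516, -0.363]
contact_force: [1.4, 0.3, -1.6]
opening: 0.717
finger_force: 29.7
```

```bash
python3 - <<'E'
from h import *
s,p,R=now();print(s['clock'],s['q'].round(2),p,s['contact_force'],s['opening'],s['finger_force'])
d=des(75,12,1);z=d.as_matrix()[:,2]
g=np.array([.439,.275,.235])+.019*z
print(rel(p,R,g,d))
E
```

```text
7.3 [ 1.22  1.45 -1.32  2.17 -0.16  0.29  0.27] [0.47434683 0.02882983 0.22964665] [ 1.37804952  0.33408618 -1.56420522] 0.7173970019298308 29.718352032077746
(array([  49.9, -118.9,  232.5]), array([ 4.8, -0.1, -1.2]))
```

```bash
python3 - <<'E'
from h import *
s,p,R=now()
d=des(105,12,1);z=d.as_matrix()[:,2]
g=np.array([.524,.275,.235])+.019*z
a=des(92,12,1); m=p+(g-p)*.5
print(rel(p,R,m,a),rel(p,R,g,d), rel(m,a,g,d))
E
```

```text
(array([ 27.7, -24. , 128.8]), array([21.5, -0.2, -4.7])) (array([ 55.4, -48.1, 257.7]), array([34.2, -0.2, -7.4])) (array([ 28. ,  27. , 128.2]), array([12.7,  0. , -2.7]))
```

Call:
move_arm(targets=[[[0,3,-3,14,4,0,-1],[0,7,-6,34,7,0,-1.5],[0,14,-12,64,11,0,-2.3],[0,21,-18,97,16,0,-3.5],[0,28,-24,129,21,0,-4.7],[0,34,-30,160,24,0,-5.3],[0,41,-36,192,28,0,-6],[0,48,-42,225,31,0,-6.8],[0,55,-48,257,34,0,-7.4],[0,55,-48,257,34,0,-7.4]]])

```text
clock: 8.55
tool_pos: [0.519, 0.2934, 0.2308]
eef_rot: [0.472, 0.617, 0.384, -0.499]
contact_force: [-0.9, -0.3, -1.1]
opening: 0.716
finger_force: 29.7
```

```bash
python3 - <<'E'
from h import *
s,p,R=now();print(s['clock'],s['q'].round(2),p,s['contact_force'],s['opening'],s['finger_force'])
for az,ro in((105,-60),(105,-100),(105,-118),(105,-125)):
  d=des(az,12,1,ro);z=d.as_matrix()[:,2]
  print(ro,rel(p,R,np.array([.524,.275,.21])+.019*z,d))
E
```

```text
8.55 [ 0.55  1.44 -1.3   1.73 -0.13  0.67  0.21] [0.5190401  0.2934417  0.23080119] [-0.86539168 -0.31174832 -1.13767373] 0.7159344814920566 29.709644039585328
-60 (array([-24.3,  -0. ,   4.6]), array([  0.1,  -0.1, -59.9]))
-100 (array([-24.3,  -0. ,   4.6]), array([  0.1,  -0.1, -99.9]))
-118 (array([-24.3,  -0. ,   4.6]), array([ 1.000e-01, -0.000e+00, -1.179e+02]))
-125 (array([-24.3,  -0. ,   4.6]), array([   0.2,   -0. , -124.9]))
```

Call:
move_arm(targets=[[[0,-5,0,1,0,0,-10],[0,-10,0,2,0,0,-20],[0,-18,0,4,0,0,-30],[0,-24,0,5,0,0,-40],[0,-24,0,5,0,0,-50],[0,-24,0,5,0,0,-60],[0,-24,0,5,0,0,-70],[0,-24,0,5,0,0,-80],[0,-24,0,5,0,0,-88],[0,-24,0,5,0,0,-94]]])

```text
clock: 9.8
tool_pos: [0.5195, 0.2896, 0.2054]
eef_rot: [-0.128, 0.766, 0.627, -0.057]
contact_force: [0.1, 0.5, -1.1]
opening: 0.717
finger_force: 29.7
```

```bash
python3 - <<'E'
from h import *
s,p,R=now();print(s['clock'],s['q'].round(2),p,R.as_matrix()[:,0].round(2),s['contact_force'],s['opening'],s['finger_force'])
cv2.imwrite('pics/m2.png',np.hstack([cv2.resize(r.snapshot('side')[60:260,100:366,::-1],(400,300)),cv2.resize(r.snapshot('top')[150:350,60:326,::-1],(400,300))]))
E
```

```text
9.8 [ 0.59  1.59 -1.46  1.72  0.23  0.69  1.56] [0.51948425 0.2896402  0.20537042] [-0.96 -0.27 -0.07] [ 0.11074757  0.51204393 -1.05677401] 0.7166808592776167 29.68350000346618
```

View pics/m2.png

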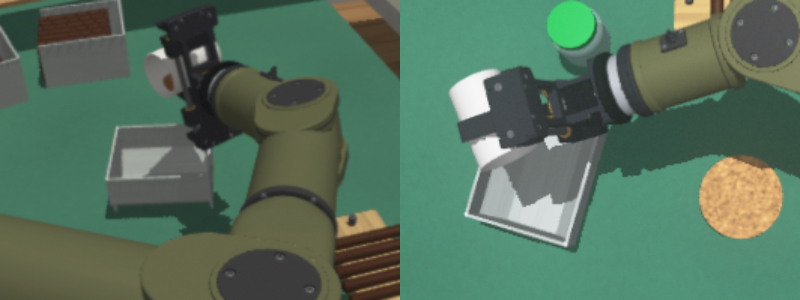

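The picture shows the tumbler lying level above the bin, its mouth toward the robot (side about (215,108)), with nothing spilled. I'll tilt on to ~118°.

Call:
move_arm(targets=[[[0,0,0,0,0,0,-5],[0,0,0,0,0,0,-10],[0,0,0,0,0,0,-15],[0,0,0,0,0,0,-19],[0,0,0,0,0,0,-22],[0,0,0,0,0,0,-25],[0,0,0,0,0,0,-25],[0,0,0,0,0,0,-25],[0,0,0,0,0,0,-25],[0,0,0,0,0,0,-25]]])

```text
clock: 11.15
tool_pos: [0.5198, 0.2907, 0.207]
eef_rot: [-0.291, 0.72, 0.625, 0.079]
contact_force: [-0.7, 0.2, -0.8]
opening: 0.718
finger_force: 29.7
```

```bash
python3 - <<'E'
from h import *
s,p,R=now();print(s['clock'],s['q'].round(2),p,R.as_matrix()[:,0].round(2),s['contact_force'],s['opening'],s['finger_force'])
cv2.imwrite('pics/m3.png',np.hstack([cv2.resize(r.snapshot('side')[60:260,100:366,::-1],(400,300)),cv2.resize(r.snapshot('top')[150:350,60:326,::-1],(400,300))]))
E
```

```text
11.15 [ 0.59  1.59 -1.47  1.72  0.24  0.69  1.99] [0.51980487 0.29073675 0.20703991] [-0.82 -0.32 -0.48] [-0.74010479  0.19096341 -0.83618989] 0.7180226006464518 29.674419921429944
```

View pics/m3.png

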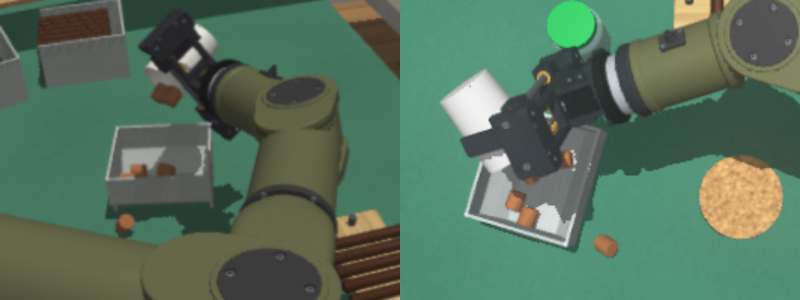

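A plug has escaped onto the bench at top (197,313), just past the near wall. At least four are in the bin and one is at the lip. I'll shift the cup 20 mm upstream, tilt a bit more and let the rest come out.

Call:
move_arm(targets=[[[0,-8,-5,-2,0,0,0],[0,-16,-10,-5,0,0,0],[0,-16,-10,-5,0,0,-3],[0,-16,-10,-5,0,0,-6],[0,-16,-10,-5,0,0,-9],[0,-16,-10,-5,0,0,-9],[0,-16,-10,-5,0,0,-9],[0,-16,-10,-5,0,0,-9],[0,-16,-10,-5,0,0,-9],[0,-16,-10,-5,0,0,-9]]])

```text
clock: 12.5
tool_pos: [0.5393, 0.2906, 0.2071]
eef_rot: [-0.346, 0.695, 0.617, 0.128]
contact_force: [0.1, -0.6, -1.2]
opening: 0.72
finger_force: 29.7
```

```bash
python3 - <<'E'
from h import *
s,p,R=now();print(s['clock'],s['q'].round(2),p,R.as_matrix().round(3).tolist(),s['contact_force'],s['opening'],s['finger_force'])
S=r.snapshot('side')[:,:,::-1];T=r.snapshot('top')[:,:,::-1];cv2.imwrite('pics/s4.png',S);cv2.imwrite('pics/t4.png',T)
cv2.imwrite('pics/m4.png',np.hstack([cv2.resize(S[60:260,100:366],(400,300)),cv2.resize(T[150:350,60:326],(400,300))]))
E
```

```text
12.5 [ 0.57  1.59 -1.47  1.66  0.22  0.74  2.16] [0.53934068 0.29062069 0.20712409] [[-0.727, -0.639, -0.249], [-0.324, -0.0, 0.946], [-0.605, 0.769, -0.207]] [ 0.10194601 -0.60630152 -1.21448308] 0.7200230780351357 29.674187711170816
```

View pics/m4.png

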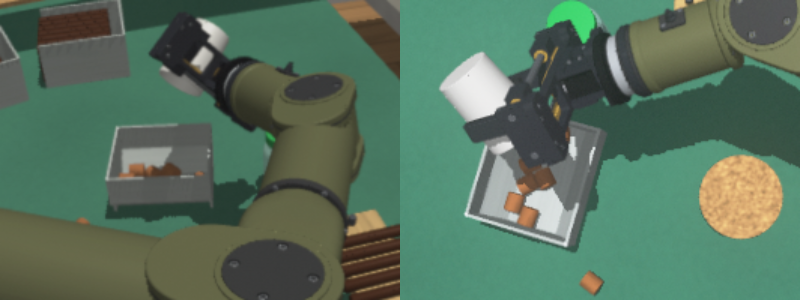

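The picture shows six plugs probably in the bin. The stray has rolled to about top (190,338). The tumbler's mouth is facing the bin, so I right the tumbler, then check it and the stray by colour masks.

Call:
move_arm(targets=[[[0,0,0,0,0,0,10],[0,0,0,0,0,0,20],[0,0,0,0,0,0,30],[0,0,0,0,0,0,40],[0,0,0,0,0,0,50],[0,0,0,0,0,0,60],[0,0,0,0,0,0,70],[0,0,0,0,0,0,80],[0,0,0,0,0,0,90],[0,0,0,0,0,0,100]]])

```text
clock: 13.85
tool_pos: [0.5393, 0.2907, 0.2072]
eef_rot: [0.312, 0.711, 0.493, -0.391]
contact_force: [0.1, 0.2, -1.1]
opening: 0.72
finger_force: 29.7
```

```bash
cat >> h.py <<'E'
def brown(n,im,zz=.012):
    h=cv2.cvtColor(im,cv2.COLOR_BGR2HSV)
    m=((h[...,0]<14)&(h[...,1]>110)&(h[...,2]>85)).astype(np.uint8)
    k,l,st,ce=cv2.connectedComponentsWithStats(m)
    for i in range(1,k):
        if st[i,4]>=25: print(n,'px',ce[i].round(1),'area',st[i,4],'xy',plane(n,[ce[i]],zz)[0,:2].round(3))
E
python3 - <<'E'
from h import *
s,p,R=now();print(s['clock'],s['q'].round(2),p,R.as_matrix()[:,0].round(3).tolist(),s['opening'])
d=des(105,12,1);g=p+[0,0,.03];print(rel(p,R,g,d))
for n in('side','top'):
    im=r.snapshot(n)[:,:,::-1].copy();brown(n,im)
E
```

```text
13.85 [ 0.47  1.35 -1.06  1.66 -0.46  0.76  1.03] [0.53934556 0.29071139 0.20718306] [-0.499, 0.058, 0.865] 0.7202983137074676
(array([25.9, 13.7, -6.2]), array([ 0.3, -0. , 27.8]))
side px [153.6 210.6] area 72 xy [0.346 0.212]
top px [272.  127.6] area 25 xy [0.764 0.035]
top px [144.8 259.1] area 26 xy [0.497 0.292]
top px [155.2 269.6] area 50 xy [0.476 0.27 ]
top px [142.4 275.7] area 34 xy [0.464 0.296]
top px [139.9 289.4] area 244 xy [0.437 0.301]
top px [186.9 338. ] area 112 xy [0.342 0.206]
```

```bash
python3 - <<'E'
from h import *
s,p,R=now()
d0=des(105,12,1);p0=p+[0,0,.03]
d=des(110,12,1);z=d.as_matrix()[:,2];g=np.array([.4525,.011,.20])+.019*z
print(rel(p,R,p0,d0),rel(p0,d0,g,d)); g2=g-[0,0,.134];print(rel(g,d,g2,d))
E
```

```text
(array([25.9, 13.9, -6.2]), array([ 0.2,  0. , 28.1])) (array([ -88. , -157.9, -215.8]), array([ 4.9, -0. , -1. ]))
(array([-131.1,    0. ,   27.9]), array([0., 0., 0.]))
```

Call:
move_arm(targets=[[[0,10,5,-2,0,0,10],[0,20,10,-4,0,0,20],[0,26,14,-6,0,0,28],[0,26,14,-6,0,0,28]]])

```text
clock: 14.45
tool_pos: [0.5393, 0.2911, 0.2377]
eef_rot: [0.472, 0.618, 0.386, -0.497]
contact_force: [0.1, -0.5, -1.7]
opening: 0.72
finger_force: 29.7
```

Call:
move_arm(targets=[[[0,-5,-16,-22,0.5,0,0],[0,-13,-35,-48,1,0,0],[0,-26,-58,-80,2,0,-0.4],[0,-40,-82,-112,3,0,-0.6],[0,-54,-106,-145,4,0,-0.8],[0,-66,-128,-175,4.9,0,-1],[0,-78,-146,-200,4.9,0,-1],[0,-88,-158,-216,4.9,0,-1],[0,-88,-158,-216,4.9,0,-1]]])

```text
clock: 15.58
tool_pos: [0.4454, 0.0276, 0.1942]
eef_rot: [0.447, 0.636, 0.364, -0.514]
contact_force: [0.7, -0.2, -0.5]
opening: 0.716
finger_force: 29.7
```

```bash
python3 - <<'E'
from h import *
s,p,R=now();print(s['clock'],s['q'].round(2),p,R.as_matrix()[:,0].round(3).tolist(),R.as_matrix()[:,2].round(3).tolist(),s['opening'],s['contact_force'])
T=r.snapshot('top')[:,:,::-1].copy();S=r.snapshot('side')[:,:,::-1].copy();brown('top',T);brown('side',S)
c=R.as_matrix()[:,0];rim=p-.019*R.as_matrix()[:,2]+.034*c;print('rim',rim,proj('top',rim),proj('side',rim))
h=cv2.cvtColor(T,cv2.COLOR_BGR2HSV);x,y=proj('top',rim)[0].astype(int);m=win((h[...,1]<70)&(h[...,2]>110),x-45,x+45,y-45,y+45)
hh=cv2.convexHull(big(m))[:,0];print(circ(plane('top',hh,rim[2])))
h=cv2.cvtColor(S,cv2.COLOR_BGR2HSV);x,y=proj('side',rim)[0].astype(int);w=h[y-20:y+20,x-20:x+20];print('inside side brownish',((w[...,0]<15)&(w[...,1]>90)).sum())
cv2.imwrite('pics/t5.png',T);cv2.imwrite('pics/s5.png',S)
d=des(110,12,1);z=d.as_matrix()[:,2];print(rel(p,R,np.array([.4525,.011,.062])+.019*z,d))
E
```

```text
15.575 [ 0.8   1.26 -0.79  1.68 -0.37  1.23  0.75] [0.4453716  0.02762514 0.1941679 ] [-0.073, 0.194, 0.978] [-0.329, 0.921, -0.207] 0.7163239721482485 [ 0.68927561 -0.15117499 -0.49708524]
top px [297. 153.] area 26 xy [ 0.709 -0.015]
top px [165.1 240.3] area 100 xy [0.534 0.251]
top px [148.6 266.4] area 367 xy [0.483 0.284]
top px [139.9 289.4] area 243 xy [0.437 0.301]
top px [186.8 338.2] area 111 xy [0.342 0.206]
rim [0.44913725 0.01671011 0.23136577] [[283.66380124 279.40864707]] [[207.05906291 173.01986287]]
(array([0.45172621, 0.00931318]), np.float64(0.034480048242478814))
inside side brownish 0
(array([-133.1,    0.5,   28.7]), array([ 0.4, -0. ,  0.1]))
```

The tumbler is empty. The bin's brown area equals six plugs, and the stray is at (0.344, 0.208). The measured rim centre is within 2 mm of the mat's centre, so I lower and set it there while I fetch the stray.

Call:
move_arm(targets=[[[0,-30,0,6,0,0,0],[0,-65,0,14,0,0,0],[0,-95,0,20,0,0,0],[0,-115,0,25,0,0,0],[0,-124,0,27,0,0,0],[0,-129,0,28,0,0,0],[0,-130,0,28,0,0,0],[0,-130,0,28,0,0,0]]])

```text
clock: 16.68
tool_pos: [0.4459, 0.0291, 0.0629]
eef_rot: [0.446, 0.636, 0.363, -0.514]
contact_force: [-0.2, -0.4, -1.7]
opening: 0.717
finger_force: 29.7
```

```bash
python3 - <<'E'
from h import *
s,p,R=now();print(s['clock'],s['q'].round(2),p,s['opening'],s['contact_force'])
T=r.snapshot('top')[:,:,::-1].copy();S=r.snapshot('side')[:,:,::-1].copy()
for n,I,w in(('top',T,(240,330,230,310)),('side',S,(180,260,200,300))):
    h=cv2.cvtColor(I,cv2.COLOR_BGR2HSV);m=win((h[...,1]<60)&(h[...,2]>120),*w);hh=cv2.convexHull(big(m))[:,0];print(n,circ(plane(n,hh,.097)))
cv2.imwrite('pics/s6.png',S)
E
```

```text
16.675 [ 0.77  1.46 -0.72  1.58 -0.28  1.18  0.84] [0.445853   0.02913417 0.06287882] 0.7165092661712237 [-0.173114   -0.36819724 -1.68982923]
top (array([0.45249145, 0.01115766]), np.float64(0.03433805276501988))
side (array([0.45511527, 0.01789612]), np.float64(0.03523056927449842))
```

Call:
move_arm(targets=[[[0,-3,0,0.5,0,0,0],[0,-5,0,1,0,0,0],[0,-6.5,0,1.5,0,0,0],[0,-7.5,0,1.5,0,0,0],[0,-7.5,0,1.5,0,0,0]]])

```text
clock: 17.4
tool_pos: [0.4455, 0.0294, 0.0551]
eef_rot: [0.446, 0.636, 0.363, -0.515]
contact_force: [-0.1, 0.1, 0.8]
opening: 0.714
finger_force: 29.6
```

```bash
python3 - <<'E'
from h import *
s,p,R=now();print(s['clock'],p,s['opening'],s['contact_force'])
d=des(110,12,1);h=np.array([np.cos(np.radians(110)),np.sin(np.radians(110)),0])
print(rel(p,R,p-.12*h+[0,0,.0],R),rel(p,R,p-.12*h+[0,0,.12],R))
E
```

```text
17.4 [0.44545296 0.02938171 0.05508561] 0.7141015510949784 [-0.08281099  0.06865974  0.84732222]
(array([ -24.7,    0.4, -117.4]), array([0., 0., 0.])) (array([  92.7,    0.7, -142.1]), array([0., 0., 0.]))
```

Call:
move_arm(targets=[[[1,0,0,0,0,0,0],[1,0,0,0,0,0,0],[1,0,0,0,0,0,0],[1,0,0,0,0,0,0],[1,0,0,0,0,0,0],[1,0,0,0,0,0,0],[1,0,0,0,0,0,0]]])

```text
clock: 18.27
tool_pos: [0.4456, 0.0291, 0.0546]
eef_rot: [0.446, 0.636, 0.363, -0.514]
contact_force: [1.4, 0.1, 0.3]
opening: 0.997
finger_force: 0.0
```

Call:
move_arm(targets=[[[1,-2,0,-8,0,0,0],[1,-3,0,-15,0,0,0],[1,15,0,-19,0,0,0],[1,40,0,-24,0,0,0],[1,80,0,-33,0,0,0],[1,125,0,-42,0,0,0],[1,165,0,-51,0,0,0],[1,165,0,-51,0,0,0]]])

```text
clock: 19.27
tool_pos: [0.4509, 0.0146, 0.2304]
eef_rot: [0.445, 0.638, 0.364, -0.513]
contact_force: [0.0, -0.7, -0.9]
opening: 0.997
finger_force: 0.0
```

```bash
python3 - <<'E'
from h import *
s,p,R=now();print(s['clock'],s['q'].round(2),p,s['opening'],s['contact_force'])
T=r.snapshot('top')[:,:,::-1].copy();S=r.snapshot('side')[:,:,::-1].copy()
for n,I,w in(('top',T,(240,330,230,310)),('side',S,(180,260,200,300))):
    h=cv2.cvtColor(I,cv2.COLOR_BGR2HSV);m=win((h[...,1]<60)&(h[...,2]>120),*w);hh=cv2.convexHull(big(m))[:,0];print(n,len(hh),circ(plane(n,hh,.095)))
brown('top',T);brown('side',S)
h=cv2.cvtColor(T,cv2.COLOR_BGR2HSV);m=win((h[...,0]<14)&(h[...,1]>100)&(h[...,2]>50),170,205,320,355);c=big(m)
P=plane('top',c,.015)[:,:2]*1000;print(cv2.minAreaRect(P.astype(np.float32)))
cv2.imwrite('pics/z.png',np.hstack([cv2.resize(T[320:360,165:215],(400,320),interpolation=0),cv2.resize(S[150:310,130:330],(400,320))]))
q=des(20,65,1)
for a in(0,15,30): 
  d=des(a,65,1);print(a,rel(p,R,[.344,.208,.15],d))
E
```

```text
19.275 [ 0.81  1.2  -0.8   1.66 -0.39  1.3   0.73] [0.45088808 0.01463919 0.23043285] 0.9966806576633601 [ 0.03502394 -0.66260611 -0.92509039]
top 24 (array([0.45158543, 0.01130914]), np.float64(0.0338994682859901))Traceback (most recent call last):
  File "<stdin>", line 5, in <module>
  File "h.py", line 18, in big
    return max(cs,key=cv2.contourArea)[:,0]
           ~~~^^^^^^^^^^^^^^^^^^^^^^^^
ValueError: max() iterable argument is empty
```

The tumbler stands centred on the mat: rim at (0.4516, 0.0113), mat at (0.4525, 0.011). Now the stray.

```bash
python3 - <<'E'
from h import *
s,p,R=now()
T=r.snapshot('top')[:,:,::-1].copy();S=r.snapshot('side')[:,:,::-1].copy()
brown('top',T);brown('side',S)
h=cv2.cvtColor(T,cv2.COLOR_BGR2HSV);m=win((h[...,0]<14)&(h[...,1]>100)&(h[...,2]>50),165,215,320,360);c=big(m)
P=plane('top',c,.015)[:,:2]*1000;print(cv2.minAreaRect(P.astype(np.float32)),np.degrees(np.arctan2(.208,.344)))
for a in(0,15,30,45): 
  d=des(a,65,1);print(a,rel(p,R,[.33,.20,.20],d))
E
```

```text
top px [309.9 131.3] area 28 xy [ 0.755 -0.043]
top px [165.  240.3] area 98 xy [0.534 0.251]
top px [148.6 266.4] area 367 xy [0.483 0.284]
top px [139.9 289.4] area 243 xy [0.437 0.301]
top px [186.9 338.1] area 112 xy [0.342 0.206]
((342.3370666503906, 205.97354125976562), (22.214811325073242, 19.49188995361328), 50.67060089111328) 31.159304508344384
0 (array([ 18.7, -50.1, 216.5]), array([-88.1, -35.5,  70.3]))
15 (array([ 18.7, -50.1, 216.5]), array([-76.3, -40.1,  60.9]))
30 (array([ 18.7, -50.1, 216.5]), array([-64.3, -44. ,  51.4]))
45 (array([ 18.7, -50.1, 216.5]), array([-52.3, -47.2,  41.8]))
```

```bash
python3 - <<'E'
from h import *
s,p,R=now()
d=des(158,90,1);print(rel(p,R,[.3435,.2065,.18],d))
E
```

```text
(array([ -0. , -35.1, 221.9]), array([ 32.8, -73.1, -40.3]))
```

Call:
move_arm(targets=[[[0.7,0,-6,40,4,-8,-4],[0.7,0,-12,80,8,-18,-10],[0.7,0,-20,130,12,-27,-15],[0.7,0,-28,180,16,-36,-20],[0.7,0,-35,222,20,-45,-25],[0.7,0,-35,222,25,-55,-30],[0.7,0,-35,222,29,-64,-35],[0.7,0,-35,222,32.8,-73,-40.3],[0.7,0,-35,222,32.8,-73,-40.3],[0.7,0,-35,222,32.8,-73,-40.3]]])

```text
clock: 20.72
tool_pos: [0.3423, 0.2085, 0.1802]
eef_rot: [0.187, 0.982, -0.0, -0.0]
contact_force: [1.0, -0.6, -0.2]
opening: 0.7
finger_force: 0.0
```

```bash
python3 - <<'E'
from h import *
s,p,R=now();print(s['clock'],s['q'].round(2),p,R.as_matrix().round(3).tolist(),s['opening'])
T=r.snapshot('top')[:,:,::-1].copy();S=r.snapshot('side')[:,:,::-1].copy();brown('top',T);brown('side',S)
d=des(158,90,1);print(rel(p,R,[.3435,.2065,.08],d),rel(p,R,[.3435,.2065,.009],d))
E
```

```text
20.725 [-0.55  0.53 -0.17  2.27  0.25  0.35  0.27] [0.34226847 0.20845216 0.1802187 ] [[-0.93, 0.368, -0.001], [0.368, 0.93, 0.0], [0.001, -0.0, -1.0]] 0.6996898607721734
top px [165.  240.3] area 98 xy [0.534 0.251]
top px [148.6 266.3] area 366 xy [0.483 0.284]
top px [139.9 289.3] area 246 xy [0.437 0.301]
top px [186.9 337.6] area 112 xy [0.343 0.206]
side px [199.4 173.5] area 194 xy [0.47  0.308]
side px [153.7 210.4] area 69 xy [0.347 0.212]
(array([ -1.9,  -1.3, 100.2]), array([-0. , -0. ,  0.4])) (array([ -2. ,  -1.3, 171.2]), array([-0. , -0. ,  0.4]))
```

Call:
move_arm(targets=[[[0.7,-1,0,50,0,0,0],[0.7,-2,0,95,0,0,0],[0.7,-2,0,125,0,0,0],[0.7,-2,0,148,0,0,0],[0.7,-2,0,162,0,0,0],[0.7,-2,0,170,0,0,0],[0.7,-2,0,170,0,0,0]]])

```text
clock: 21.7
tool_pos: [0.3385, 0.1879, 0.0224]
eef_rot: [0.188, 0.982, -0.028, -0.01]
contact_force: [2.0, 4.4, 74.0]
opening: 0.699
finger_force: 36.5
```

Call:
move_arm(targets=[[[0,0,0,0,0,0,0],[0,0,0,0,0,0,0],[0,0,0,0,0,0,0],[0,0,0,0,0,0,0],[0,0,0,0,0,0,0],[0,0,0,0,0,0,0],[0,0,0,0,0,0,0],[0,0,0,0,0,0,0]]], newtons=12)

```text
clock: 22.7
tool_pos: [0.3405, 0.1904, 0.023]
eef_rot: [0.187, 0.982, -0.026, -0.009]
contact_force: [3.4, 4.5, 13.8]
opening: 0.001
finger_force: 6.9
```

```bash
python3 - <<'E'
from h import *
s,p,R=now();print(s['clock'],s['q'].round(2),p,R.as_matrix().round(3).tolist(),s['opening'],s['contact_force'],s['moment'],s['joint_torque'].round(1))
T=r.snapshot('top')[:,:,::-1].copy();S=r.snapshot('side')[:,:,::-1].copy();brown('top',T);brown('side',S)
cv2.imwrite('pics/z.png',np.hstack([cv2.resize(T[270:400,130:280],(400,347)),cv2.resize(S[140:270,90:240],(400,347))]))
E
```

```text
22.7 [-0.44  0.92 -0.33  2.34  1.73  0.29 -1.2 ] [0.34054576 0.19038989 0.0230402 ] [[-0.93, 0.368, -0.027], [0.369, 0.928, -0.048], [0.007, -0.054, -0.998]] 0.0005933117451685772 [ 3.4069654   4.47978513 13.7721014 ] [ 1.03368546 -0.7294703  -0.03763886] [  1.  -37.2  -0.3   5.1  -0.5   0.3   0. ]
top px [165.  240.3] area 99 xy [0.534 0.251]
top px [148.6 266.4] area 369 xy [0.483 0.284]
top px [139.9 289.3] area 250 xy [0.437 0.301]
side px [199.5 173.5] area 197 xy [0.47  0.308]
```

View pics/z.png

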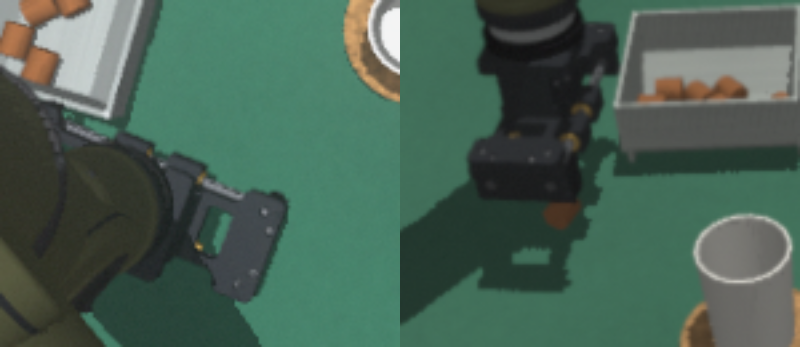

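The picture shows the shut fingers above the plug (side about (151,220)). The wrist ran out of range near the base and the finger landed on the plug. I'll raise the tool and look again.

Call:
move_arm(targets=[[[0,0,0,-25,0,0,0],[0,0,0,-60,0,0,0],[0.7,0,0,-100,0,0,0],[0.7,0,0,-140,0,0,0],[0.7,0,0,-160,0,0,0],[0.7,0,0,-160,0,0,0],[0.7,0,0,-160,0,0,0],[0.7,0,0,-160,0,0,0]]])

```text
clock: 23.8
tool_pos: [0.3416, 0.1968, 0.1814]
eef_rot: [0.185, 0.982, -0.03, -0.011]
contact_force: [-0.4, -0.4, -1.3]
opening: 0.659
finger_force: 0.0
```

```bash
python3 - <<'E'
from h import *
s,p,R=now();print(s['clock'],s['q'].round(2),p,R.as_matrix().round(3).tolist(),s['opening'],s['contact_force'])
T=r.snapshot('top')[:,:,::-1].copy();S=r.snapshot('side')[:,:,::-1].copy();brown('top',T);brown('side',S)
for n,im in(('top',T),('side',S)):
    h=cv2.cvtColor(im,cv2.COLOR_BGR2HSV);m=win((h[...,0]<14)&(h[...,1]>100)&(h[...,2]>40),*((165,225,318,380) if n=='top' else (120,172,198,260)))
    if m.any():
        c=big(m);P=plane(n,c,.012)[:,:2]*1000;print(n,cv2.contourArea(c),c.min(0),c.max(0),cv2.minAreaRect(P.astype(np.float32)))
E
```

```text
23.8 [-0.24  0.6  -0.65  2.23  0.68  0.6  -0.22] [0.34160471 0.1967562  0.18135258] [[-0.931, 0.363, -0.032], [0.364, 0.93, -0.056], [0.009, -0.064, -0.998]] 0.6589638865732305 [-0.38203561 -0.36479506 -1.33322448]
top px [165.1 240.2] area 101 xy [0.535 0.251]
top px [148.6 266.3] area 368 xy [0.483 0.284]
top px [139.9 289.4] area 246 xy [0.437 0.301]
top px [198.1 341.1] area 68 xy [0.336 0.184]
side px [199.3 173.5] area 195 xy [0.47  0.308]
side px [150.6 217.5] area 71 xy [0.337 0.191]
top 53.0 [192 337] [204 345] ((337.11712646484375, 183.5222930908203), (23.32042121887207, 12.637314796447754), 68.42680358886719)
side 90.0 [144 213] [156 225] ((334.7290344238281, 186.5159454345703), (35.73657989501953, 23.960113525390625), 44.78312683105469)
```

```bash
python3 - <<'E'
from h import *
s,p,R=now()
d=des(100,40,1);print(rel(p,R,[.336,.187,.16],d)); print(rel(np.zeros(3),d,[0,0,-.1],d))
E
```

```text
(array([  1.2, -10.2,  22.3]), array([-28.9,  46.8,  53.3]))
(array([-76.6,  -0. ,  64.3]), array([0., 0., 0.]))
```

Call:
move_arm(targets=[[[0.7,0,0,-10,-4,6,7],[0.7,0,0,-10,-8,12,14],[0.7,0,-4,0,-12,19,21],[0.7,0,-4,0,-16,25,29],[0.7,0,-6,10,-20,32,36],[0.7,0,-8,15,-24,39,44],[0.7,1,-10,22,-29,47,53],[0.7,1,-10,22,-29,47,53],[0.7,1,-10,22,-29,47,53],[0.7,1,-10,22,-29,47,53]]])

```text
clock: 25.15
tool_pos: [0.3374, 0.1884, 0.1618]
eef_rot: [0.578, 0.697, 0.274, -0.324]
contact_force: [0.0, 0.5, -0.3]
opening: 0.699
finger_force: 0.0
```

```bash
python3 - <<'E'
from h import *
s,p,R=now();print(s['clock'],s['q'].round(2),p,R.as_matrix().round(3).tolist(),s['opening'],s['contact_force'])
T=r.snapshot('top')[:,:,::-1].copy();S=r.snapshot('side')[:,:,::-1].copy();brown('top',T);brown('side',S)
for n,im in(('top',T),('side',S)):
    h=cv2.cvtColor(im,cv2.COLOR_BGR2HSV);m=win((h[...,0]<14)&(h[...,1]>100)&(h[...,2]>40),*((165,225,318,380) if n=='top' else (120,172,198,260)))
    if m.any():
        c=big(m);P=plane(n,c,.012)[:,:2]*1000;print(n,cv2.contourArea(c),c.min(0),c.max(0),cv2.minAreaRect(P.astype(np.float32)))
E
```

```text
25.15 [ 0.63  1.09 -1.07  2.38  0.13  0.1  -0.05] [0.33741535 0.1884083  0.1617996 ] [[-0.121, 0.983, -0.135], [0.629, 0.181, 0.756], [0.768, 0.007, -0.64]] 0.6989554708927429 [ 0.04175101  0.47875051 -0.34816826]
top px [297.1 139.4] area 26 xy [ 0.738 -0.016]
top px [165.1 240.2] area 99 xy [0.535 0.251]
top px [148.6 266.3] area 367 xy [0.483 0.284]
top px [139.9 289.4] area 243 xy [0.437 0.301]
top px [193.5 343.1] area 34 xy [0.332 0.193]
side px [199.6 173.5] area 200 xy [0.471 0.308]
side px [150.5 217.6] area 72 xy [0.337 0.191]
top 23.5 [191 338] [196 348] ((331.9561767578125, 194.01373291015625), (19.742040634155273, 8.877837181091309), 11.107775688171387)
side 89.0 [145 213] [156 225] ((335.4109802246094, 187.22433471679688), (35.75335693359375, 23.91171646118164), 44.789886474609375)
```

Call:
move_arm(targets=[[[0.7,-23,-3,22,0,0,0],[0.7,-46,-3,44,0,0,0],[0.7,-66,-3,60,0,0,0],[0.7,-82,-3,73,0,0,0],[0.7,-82,-3,73,0,0,0],[0.7,-82,-3,73,0,0,0]]])

```text
clock: 26.0
tool_pos: [0.3268, 0.1889, 0.0569]
eef_rot: [0.574, 0.701, 0.265, -0.331]
contact_force: [-0.5, 0.5, -0.1]
opening: 0.697
finger_force: 0.0
```

```bash
python3 - <<'E'
from h import *
s,p,R=now();print(s['clock'],s['q'].round(2),p,R.as_matrix().round(3).tolist(),s['opening'],s['contact_force'])
T=r.snapshot('top')[:,:,::-1].copy();S=r.snapshot('side')[:,:,::-1].copy();brown('top',T);brown('side',S)
d=des(100,40,1);print(rel(p,R,[.334,.193,.011],R),rel(p,R,p,d))
E
```

```text
26.0 [ 0.66  1.43 -1.14  2.36  1.61  0.3  -1.37] [0.32675644 0.18893542 0.05693437] [[-0.123, 0.979, -0.159], [0.629, 0.201, 0.751], [0.768, -0.008, -0.641]] 0.6965471130970485 [-0.45467673  0.51759497 -0.08617979]
top px [297.5 142.1] area 30 xy [ 0.732 -0.017]
top px [165.  240.3] area 98 xy [0.534 0.251]
top px [148.6 266.3] area 364 xy [0.483 0.284]
top px [139.9 289.3] area 242 xy [0.437 0.301]
top px [197.4 343.1] area 120 xy [0.332 0.186]
side px [212.3 172.9] area 62 xy [0.5 0.3]
(array([-33.6,   8.3,  31.3]), array([0., 0., 0.])) (array([0., 0., 0.]), array([-1.5, -0.1,  0.7]))
```

Call:
move_arm(targets=[[[0.7,0,7,0,0,0,0],[0.7,-5,7,5,0,0,0],[0.7,-10,7,9,0,0,0],[0.7,-16,7,15,0,0,0],[0.7,-16,7,15,0,0,0]]])

```text
clock: 26.72
tool_pos: [0.3316, 0.1916, 0.035]
eef_rot: [0.574, 0.7, 0.265, -0.333]
contact_force: [0.6, 0.1, -0.6]
opening: 0.699
finger_force: 0.0
```

```bash
python3 - <<'E'
from h import *
s,p,R=now();print(s['clock'],s['q'].round(2),p,s['contact_force'])
T=r.snapshot('top')[:,:,::-1].copy();S=r.snapshot('side')[:,:,::-1].copy();brown('top',T);brown('side',S)
h=cv2.cvtColor(T,cv2.COLOR_BGR2HSV);m=win((h[...,0]<14)&(h[...,1]>100)&(h[...,2]>40),165,225,318,380);P=plane('top',big(m),.012)[:,:2]*1000;print(cv2.minAreaRect(P.astype(np.float32)))
print(rel(p,R,[.333,.193,.011],R))
E
```

```text
26.725 [ 0.66  1.47 -1.1   2.33  1.63  0.3  -1.34] [0.33157115 0.19163727 0.03499823] [ 0.58761144  0.14487844 -0.55906781]
top px [165.  240.3] area 99 xy [0.534 0.251]
top px [148.7 266.3] area 366 xy [0.483 0.284]
top px [139.9 289.4] area 244 xy [0.437 0.301]
top px [197.4 343.2] area 121 xy [0.332 0.186]
side px [210.8 173. ] area 77 xy [0.496 0.301]
((332.560302734375, 185.83702087402344), (22.988187789916992, 19.861251831054688), 52.480506896972656)
(array([-17.8,   2. ,  16.1]), array([0., 0., 0.]))
```

Call:
move_arm(targets=[[[0.7,-6,1,5,0,0,0],[0.7,-12,2,11,0,0,0],[0.7,-17,2,15.5,0,0,0],[0.7,-17,2,15.5,0,0,0],[0.7,-17,2,15.5,0,0,0]]])

```text
clock: 27.45
tool_pos: [0.3334, 0.1931, 0.0127]
eef_rot: [0.574, 0.7, 0.265, -0.333]
contact_force: [-0.4, -0.4, -0.1]
opening: 0.7
finger_force: 0.0
```

Call:
move_arm(targets=[[[0.45,0,0,0,0,0,0],[0.3,0,0,0,0,0,0],[0.2,0,0,0,0,0,0],[0.1,0,0,0,0,0,0],[0,0,0,0,0,0,0],[0,0,0,0,0,0,0],[0,0,0,0,0,0,0]]], newtons=12)

```text
clock: 28.32
tool_pos: [0.3335, 0.1931, 0.0126]
eef_rot: [0.574, 0.7, 0.265, -0.333]
contact_force: [0.4, -0.9, 0.2]
opening: 0.346
finger_force: 12.0
```

```bash
python3 - <<'E'
from h import *
s,p,R=now();print(s['clock'],s['q'].round(2),p,s['contact_force'],s['opening'],s['finger_force'])
T=r.snapshot('top')[:,:,::-1].copy();S=r.snapshot('side')[:,:,::-1].copy();brown('top',T);brown('side',S)
h=cv2.cvtColor(T,cv2.COLOR_BGR2HSV);m=win((h[...,0]<14)&(h[...,1]>100)&(h[...,2]>40),165,225,318,380)
if m.any(): P=plane('top',big(m),.012)[:,:2]*1000;print(cv2.minAreaRect(P.astype(np.float32)))
print(R.as_matrix().round(3).tolist())
E
```

```text
28.325 [ 0.66  1.52 -1.09  2.31  1.67  0.31 -1.34] [0.33353736 0.19305593 0.01262465] [ 0.36479907 -0.86339851  0.19245554] 0.34573017631899844 12.000095397233963
top px [165.1 240.2] area 101 xy [0.535 0.251]
top px [148.7 266.3] area 367 xy [0.483 0.284]
top px [139.9 289.3] area 240 xy [0.437 0.301]
top px [197.3 342. ] area 123 xy [0.335 0.186]
side px [199.6 173.5] area 200 xy [0.471 0.308]
((334.6494140625, 185.56393432617188), (23.315885543823242, 20.742191314697266), 45.23298263549805)
[[-0.12, 0.98, -0.162], [0.626, 0.201, 0.753], [0.77, -0.01, -0.638]]
```

Call:
move_arm(targets=[[[0,0,0,0,0,0,0],[0,0,0,0,0,0,0],[0,0,0,0,0,0,0],[0,4,0,-3,0,0,0],[0,12,0,-10,0,0,0],[0,24,0,-20,0,0,0],[0,38,0,-32,0,0,0],[0,38,0,-32,0,0,0]]], newtons=30)

```text
clock: 29.42
tool_pos: [0.3344, 0.1927, 0.0634]
eef_rot: [0.573, 0.701, 0.266, -0.332]
contact_force: [-1.2, 0.9, -0.7]
opening: 0.322
finger_force: 30.0
```

```bash
python3 - <<'E'
from h import *
s,p,R=now();print(s['clock'],s['q'].round(2),p,s['contact_force'],s['opening'],s['finger_force'])
T=r.snapshot('top')[:,:,::-1].copy();S=r.snapshot('side')[:,:,::-1].copy();brown('top',T);brown('side',S)
print(proj('top',p-.008*R.as_matrix()[:,2]),proj('side',p-.008*R.as_matrix()[:,2]))
# carry: up to z .17 then bin
for P in([.334,.193,.17],[.42,.24,.18],[.47,.262,.18]): print(P,rel(p,R,P,des(100,40,1)),rel(p,R,P,des(105,30,1)))
E
```

```text
29.425 [ 0.65  1.4  -1.12  2.35  1.54  0.26 -1.3 ] [0.33438033 0.19268812 0.06339636] [-1.16496264  0.87852965 -0.72861538] 0.322410020010634 29.99998301267624
top px [284.4 137. ] area 39 xy [0.744 0.01 ]
top px [165.  240.2] area 98 xy [0.535 0.251]
top px [148.6 266.3] area 364 xy [0.483 0.284]
top px [140.  289.4] area 244 xy [0.437 0.301]
top px [193.  344.5] area 136 xy [0.33  0.194]
[[191.49376189 344.62524064]] [[145.41205164 199.15721237]]
[0.334, 0.193, 0.17] (array([ 82.3,  -1.2, -67.8]), array([-1.6, -0.3,  0.7])) (array([ 82.3,  -1.2, -67.8]), array([ 2.5,  9.7, -2.3]))
[0.42, 0.24, 0.18] (array([108.9,  92.5, -52.6]), array([-1.6, -0.3,  0.7])) (array([108.9,  92.5, -52.6]), array([ 2.5,  9.7, -2.3]))
[0.47, 0.262, 0.18] (array([116.5, 145.9, -44.1]), array([-1.6, -0.3,  0.7])) (array([116.5, 145.9, -44.1]), array([ 2.5,  9.7, -2.3]))
```

The plug is held: top (193,344) matches the fingertips. I carry it over the bin.

Call:
move_arm(targets=[[[0,20,0,-17,0,0,0],[0,41,0,-34,0,0,0],[0,62,0,-51,0,0,0],[0,82,0,-68,0,0,0],[0,82,0,-68,0,0,0],[0,90,25,-64,0,0,0],[0,98,55,-59,0,0,0],[0,107,92,-53,0,0,0],[0,116,130,-45,0,0,0],[0,116,146,-44,0,0,0]]])

```text
clock: 30.78
tool_pos: [0.4719, 0.2625, 0.1763]
eef_rot: [0.574, 0.699, 0.265, -0.333]
contact_force: [-0.9, -0.3, -0.3]
opening: 0.32
finger_force: 30.0
```

```bash
python3 - <<'E'
from h import *
s,p,R=now();print(s['clock'],s['q'].round(2),p,R.as_matrix().round(2).tolist(),s['contact_force'],s['opening'],s['finger_force'])
print(rel(p,R,[.475,.262,.115],R))
T=r.snapshot('top')[:,:,::-1].copy();brown('top',T);print(proj('top',p-.008*R.as_matrix()[:,2]))
E
```

```text
30.775 [ 0.56  1.32 -1.43  1.96  0.81  0.6  -0.82] [0.47189876 0.2625402  0.17626606] [[-0.12, 0.98, -0.16], [0.63, 0.2, 0.75], [0.77, -0.01, -0.64]] [-0.93004079 -0.27238169 -0.28511351] 0.32020957920343296 30.00015377998352
(array([-47.9,   3.7,  38.2]), array([0., 0., 0.]))
top px [283.9 141.3] area 155 xy [0.734 0.011]
top px [297.  145.8] area 160 xy [ 0.724 -0.016]
top px [271.1 132.2] area 53 xy [0.754 0.037]
top px [310. 148.] area 163 xy [ 0.719 -0.042]
top px [322.7 150.1] area 160 xy [ 0.715 -0.068]
top px [270.8 154.1] area 83 xy [0.708 0.038]
top px [139.3 265.5] area 227 xy [0.485 0.303]
top px [155.6 266.4] area 43 xy [0.483 0.27 ]
top px [140.7 291.9] area 180 xy [0.432 0.299]
[[136.58314762 266.762745  ]]
```

Call:
move_arm(targets=[[[0,-16,1,13,0,0,0],[0,-32,2,26,0,0,0],[0,-46,3,37,0,0,0],[0,-46,3,37,0,0,0],[0.6,-46,3,37,0,0,0],[0.6,-46,3,37,0,0,0],[0.6,-46,3,37,0,0,0],[0.6,-46,3,37,0,0,0],[0.6,-46,3,37,0,0,0],[0.6,-46,3,37,0,0,0]]])

```text
clock: 32.08
tool_pos: [0.4728, 0.2613, 0.1191]
eef_rot: [0.574, 0.7, 0.265, -0.333]
contact_force: [-0.9, -0.8, 0.2]
opening: 0.598
finger_force: 0.0
```

Call:
move_arm(targets=[[[0.6,30,0,-25,0,0,0],[0.6,60,0,-50,0,0,0],[0.8,90,0,-75,0,0,0],[1,90,0,-75,0,0,0],[1,90,0,-75,0,0,0]]])

```text
clock: 32.7
tool_pos: [0.4737, 0.2607, 0.2352]
eef_rot: [0.574, 0.7, 0.265, -0.333]
contact_force: [-0.2, 0.2, 0.2]
opening: 0.918
finger_force: 0.0
```

```bash
python3 - <<'E'
from h import *
s,p,R=now();print(s['clock'],s['q'].round(2),p,s['contact_force'],s['opening'])
T=r.snapshot('top')[:,:,::-1].copy();S=r.snapshot('side')[:,:,::-1].copy();brown('top',T);brown('side',S)
for n,I,w in(('top',T,(240,330,230,310)),('side',S,(180,260,200,300))):
    h=cv2.cvtColor(I,cv2.COLOR_BGR2HSV);m=win((h[...,1]<60)&(h[...,2]>120),*w)
    if m.any(): hh=cv2.convexHull(big(m))[:,0];print(n,len(hh),circ(plane(n,hh,.095)))
d=des(110,12,1);z=d.as_matrix()[:,2];g=np.array([.452,.011,.061])+.019*z
h=np.array([z[0],z[1],0]);print(rel(p,R,g-.012*h+[0,0,.17],d),rel(g,d,g-.012*h+[0,0,.17],d))
E
```

```text
32.7 [ 0.57  1.21 -1.45  1.94  0.62  0.62 -0.72] [0.47373731 0.26067947 0.23518781] [-0.1739717   0.24322387  0.235401  ] 0.9184805829470608
top px [270.9 137.4] area 96 xy [0.743 0.037]
top px [284.2 134.5] area 97 xy [0.749 0.01 ]
top px [297.1 136.8] area 98 xy [ 0.744 -0.016]
top px [310.1 140.1] area 96 xy [ 0.736 -0.043]
top px [323. 142.] area 97 xy [ 0.732 -0.069]
top px [145.9 264.5] area 91 xy [0.486 0.289]
top px [134.7 283.9] area 100 xy [0.448 0.312]
side px [215.5 173.4] area 32 xy [0.507 0.295]
side px [202.3 174.7] area 40 xy [0.476 0.301]
side px [187.9 175.8] area 42 xy [0.442 0.309]
top 26 (array([0.45171343, 0.01153903]), np.float64(0.03372564764359453))
(array([-156. ,  -72.5, -173.9]), array([ 7.3, 27.6, -4.3])) (array([163.8,   0. , -46.8]), array([0., 0., 0.]))
```

Call:
move_arm(targets=[[[1,-18,-10,-22,1,4,-0.5],[1,-40,-20,-45,2,8,-1],[1,-62,-30,-70,3,12,-2],[1,-86,-40,-96,4,16,-2.5],[1,-110,-51,-122,5,20,-3],[1,-135,-62,-150,6,24,-3.6],[1,-156,-72.5,-174,7.3,27.6,-4.3],[1,-156,-72.5,-174,7.3,27.6,-4.3],[1,-156,-72.5,-174,7.3,27.6,-4.3]]])

```text
clock: 33.92
tool_pos: [0.4495, 0.0186, 0.2275]
eef_rot: [0.445, 0.636, 0.362, -0.516]
contact_force: [-0.6, 0.2, 0.3]
opening: 1.001
finger_force: 0.0
```

```bash
python3 - <<'E'
from h import *
s,p,R=now();print(s['clock'],s['q'].round(2),p,s['contact_force'],s['opening'])
T=r.snapshot('top')[:,:,::-1].copy();S=r.snapshot('side')[:,:,::-1].copy();brown('top',T);brown('side',S)
h=cv2.cvtColor(T,cv2.COLOR_BGR2HSV);m=win((h[...,0]<14)&(h[...,1]>100)&(h[...,2]>40),60,235,180,400);n,l,st,c=cv2.connectedComponentsWithStats(m.astype(np.uint8));print(st[1:,4],c[1:].round())
d=des(110,12,1);z=d.as_matrix()[:,2];g=np.array([.452,.0112,.060])+.019*z
h=np.array([z[0],z[1],0]);print(rel(p,R,g-.012*h,d),rel(p,R,g,d))
E
```

```text
33.925 [ 1.    1.54 -1.45  1.65  0.15  1.26  0.07] [0.44945818 0.0185801  0.22751992] [-0.63671933  0.24371666  0.31190483] 1.001195519628987
top px [324.  144.1] area 33 xy [ 0.727 -0.071]
top px [284.8 139.1] area 25 xy [0.739 0.009]
top px [165.  240.2] area 99 xy [0.535 0.251]
top px [151.9 266.5] area 466 xy [0.482 0.277]
top px [139.9 289.3] area 245 xy [0.437 0.301]
side px [199.7 173.5] area 205 xy [0.471 0.308]
[106 486 258] [[165. 240.]
 [152. 266.]
 [140. 289.]]
(array([-168. ,   -0.3,   34.4]), array([-0. , -0.1,  0.1])) (array([-165.6,   -0.3,   45.9]), array([-0. , -0.1,  0.1]))
```

All seven plugs are now in the bin: the brown area is 810 px, about 116 each, and there is none on the bench. To keep the order asked, I pick the tumbler up again and stand it back on the mat.

Call:
move_arm(targets=[[[1,-35,0,7,0,0,0],[1,-70,0,14,0,0,0],[1,-105,0,21,0,0,0],[1,-135,0,27,0,0,0],[1,-155,0,31,0,0,0],[1,-166,0,36,0,0,0],[1,-166,0,44,0,0,0],[1,-166,0,44,0,0,0]]])

```text
clock: 35.02
tool_pos: [0.4467, 0.0268, 0.0573]
eef_rot: [0.444, 0.637, 0.362, -0.516]
contact_force: [-0.5, 0.3, 0.4]
opening: 1.001
finger_force: 0.0
```

```bash
python3 - <<'E'
from h import *
s,p,R=now();print(s['clock'],s['q'].round(2),p,R.as_matrix().round(3)[:,2],s['contact_force'],s['opening'])
T=r.snapshot('top')[:,:,::-1].copy()
h=cv2.cvtColor(T,cv2.COLOR_BGR2HSV);m=win((h[...,1]<60)&(h[...,2]>120),240,330,230,310);hh=cv2.convexHull(big(m))[:,0];print(circ(plane('top',hh,.095)))
d=des(110,12,1);z=d.as_matrix()[:,2];print(rel(p,R,np.array([.4517,.0114,.060])+.019*z,d))
E
```

```text
35.025 [ 0.97  1.76 -1.31  1.55  0.33  1.25  0.22] [0.44674165 0.0267793  0.05734874] [-0.335  0.919 -0.206] [-0.53607247  0.30310063  0.44816564] 1.0005963681147723
(array([0.45197936, 0.01147111]), np.float64(0.0339757688083256))
(array([-0.8, -0.6,  2.7]), array([-0. , -0.1,  0.2]))
```

Call:
move_arm(targets=[[[0,0,0,2,0,0,0],[0,0,0,2,0,0,0],[0,0,0,2,0,0,0],[0,0,0,2,0,0,0],[0,0,0,2,0,0,0],[0,0,0,2,0,0,0],[0,10,0,0,0,0,0],[0,30,0,-4,0,0,0],[0,40,0,-6,0,0,0],[0,40,0,-6,0,0,0]]], newtons=30)

```text
clock: 36.33
tool_pos: [0.4465, 0.0281, 0.0977]
eef_rot: [0.445, 0.637, 0.362, -0.515]
contact_force: [-0.1, 0.2, -0.9]
opening: 0.719
finger_force: 29.7
```

```bash
python3 - <<'E'
from h import *
s,p,R=now();print(s['clock'],s['q'].round(2),p,R.as_matrix().round(3)[:,2],s['contact_force'],s['opening'])
T=r.snapshot('top')[:,:,::-1].copy()
h=cv2.cvtColor(T,cv2.COLOR_BGR2HSV);m=win((h[...,1]<60)&(h[...,2]>120),240,330,230,310);hh=cv2.convexHull(big(m))[:,0];print(circ(plane('top',hh,p[2]+.078)))
E
```

```text
36.325 [ 0.98  1.71 -1.34  1.6   0.29  1.23  0.18] [0.44654539 0.02814301 0.09769489] [-0.334  0.919 -0.208] [-0.11999679  0.21248809 -0.88654306] 0.7192866195392308
(array([0.45122078, 0.01218936]), np.float64(0.03249809061238732))
```

Call:
move_arm(targets=[[[0,-15,0,3,0,0,0],[0,-28,0,6,0,0,0],[0,-35,0,7.5,0,0,0],[0,-38,0,8,0,0,0],[0,-40,0,8.5,0,0,0],[0,-40,0,8.5,0,0,0],[0,-40,0,8.5,0,0,0]]])

```text
clock: 37.25
tool_pos: [0.4464, 0.0284, 0.0561]
eef_rot: [0.445, 0.637, 0.362, -0.515]
contact_force: [0.5, 0.3, 0.2]
opening: 0.722
finger_force: 29.7
```

```bash
python3 - <<'E'
from h import *
s,p,R=now();print(s['clock'],p,s['contact_force'],s['opening'])
E
```

```text
37.25 [0.44644957 0.02838126 0.05606853] [0.45503397 0.30325415 0.15041588] 0.7224976898355757
```

Call:
move_arm(targets=[[[0,-0.8,0,0,0,0,0],[0,-0.8,0,0,0,0,0],[1,-0.8,0,0,0,0,0],[1,-0.8,0,0,0,0,0],[1,-0.8,0,0,0,0,0],[1,-0.8,0,0,0,0,0],[1,-0.8,0,0,0,0,0],[1,-0.8,0,0,0,0,0]]])

```text
clock: 38.25
tool_pos: [0.4464, 0.0282, 0.0549]
eef_rot: [0.445, 0.636, 0.362, -0.515]
contact_force: [-0.7, 0.3, -0.6]
opening: 1.001
finger_force: 0.0
```

Call:
move_arm(targets=[[[1,-2,0,-8,0,0,0],[1,-3,0,-15,0,0,0],[1,15,0,-19,0,0,0],[1,40,0,-24,0,0,0],[1,80,0,-33,0,0,0],[1,125,0,-42,0,0,0],[1,165,0,-51,0,0,0],[1,165,0,-51,0,0,0]]])

```text
clock: 39.25
tool_pos: [0.4515, 0.0138, 0.2319]
eef_rot: [0.444, 0.639, 0.363, -0.514]
contact_force: [-0.1, 0.0, -0.7]
opening: 1.0
finger_force: 0.0
```

```bash
python3 - <<'E'
from h import *
s,p,R=now();print(s['clock'],s['q'].round(2),p,s['contact_force'],s['opening'])
T=r.snapshot('top')[:,:,::-1].copy();brown('top',T)
h=cv2.cvtColor(T,cv2.COLOR_BGR2HSV);m=win((h[...,1]<60)&(h[...,2]>120),240,330,230,310);hh=cv2.convexHull(big(m))[:,0];print(circ(plane('top',hh,.095)))
O=cv2.imread('pics/top0.png');D=cv2.absdiff(T,O).max(2)
for n,w in(('jar',(155,200,148,198)),('mould',(240,355,118,182)),('gauge',(374,445,150,190)),('bin',(103,198,217,314)),('yellow',(380,428,290,332)),('black',(372,388,254,270))): print(n,(D[w[2]:w[3],w[0]:w[1]]>40).mean().round(3))
E
```

```text
39.25 [ 1.    1.51 -1.42  1.64  0.13  1.26  0.1 ] [0.45145532 0.01376171 0.23194771] [-0.10680593  0.02853988 -0.74618138] 1.0003220499786927
top px [297.2 143.4] area 49 xy [ 0.73  -0.016]
top px [309.9 149.6] area 39 xy [ 0.716 -0.042]
top px [165.1 240.3] area 100 xy [0.534 0.251]
top px [151.9 266.4] area 468 xy [0.483 0.277]
top px [139.9 289.3] area 244 xy [0.437 0.301]
(array([0.4518362 , 0.01205358]), np.float64(0.033984869685266116))
jar 0.0
mould 0.0
gauge 0.0
bin 0.12
yellow 0.001
black 0.406
```

```bash
python3 -c "
from plant import r
print(r.finish_job())"
```

```text
the job is handed in; nothing more can be done
None
```

The job is handed in at 39 s: all seven plugs are in the bin and the empty tumbler stands upright about 1 mm off the mat's centre, with the mould board, jar and gauge block unmoved; one plug fell on the bench in the pour and was picked up, and in that pick-up a fingertip, as far as I could tell, pressed on the plug with about 74 N at the wrist (limit 120 N).

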